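Find the rotor's heavy side by feel and hold it down

TASK

The sealed rotor on the balancing stand is heavy on one side, but nothing shows which, and its greasy bearing lets it stay wherever it is left. Take the crank handle, turn the rotor through at least one full turn and feel where it goes heavy and light, then bring its heavy side straight down (within about 20 degrees) and finish there, still gripping the handle and keeping it still. Leave the things lying around the stand where they are.

Things in the scene. Friction and masses are not known exactly. Their poses are not given: they have to be found in the camera images.
- balance_stand: Grey stand fixed on a 3 mm mat on the bench: foot plate 150 (x) x 130 (y) x 14 mm, pillar 76 mm wide with a bearing housing up to 156 mm above the bench. Origin: centre of the foot plate's underside; x points away from the robot along the rotor's level axis (rotor and handle are on the -x side), y to the left seen from the handle side, z up. Place and yaw vary.
- rotor_axis (a point): Point on the rotor's level axis at the middle of the drum's front face, 33 mm to -x of the stand's origin, 118 mm above the bench; does not turn. The rotor is a sealed aluminium drum, 112 mm in diameter, reaching 30 mm from here towards +x, with six like screw heads on its face.
- drum_core (a point): Point on the axis inside the drum, 15 mm behind its face; does not turn. Around it a hidden steel slug of about 0.75 kg is fixed 40 mm off the axis at an unknown angle to the handle: a turning moment of up to about 0.3 N m, or 6 to 7.5 N at the handle. Drum and handle (counter boss opposite) are balanced in themselves.
- bearing (a point): Point on the axis in the stand's bearing housing, 73 mm behind the drum's face. Its dry friction is about 0.39 N m (8.7 N at the handle), the same both ways and at all angles, so the rotor stays where left. Pushing the handle along its circle takes about 1 to 17 N: hardest while the heavy side climbs level with the axis, easiest while it sinks level with it.
- crank_grip (a point): Point to grip: middle of the black handle sleeve, 16 mm in diameter, 54 mm long, parallel to the axis, 68 mm in front of (to -x of) the drum's face and 45 mm from the axis. The sleeve turns freely on its spindle, so a tool gripping it can keep its own orientation as the handle goes round. The sleeve ends 95 mm in front of the face.
- rotor (a joint): Turn of the rotor, rad: 0 with the handle straight up, growing clockwise as seen from the handle side (at +1.57 the handle is at -y of the stand, the right). It turns freely for two turns either way from 0. It tells where the handle is, not where the heavy side is.
- oil_bottle: Bystander: cream oil bottle with red spout, 42 mm in diameter, 118 mm tall; origin at the centre of its underside. Leave it.
- micrometer: Bystander: micrometer lying flat, 48 x 130 x 12 mm; origin at the centre of its underside. Leave it.
- ring3: Bystander: steel bearing ring lying flat, 62 mm in diameter, 12 mm high; origin at the centre of its underside. Leave it.
- hex_key: Bystander: black hex key lying flat, 28 x 72 x 7 mm; origin at the centre of its underside. Leave it.

How it is judged:
By the outcome, as a careful person would: the job done as asked, in the order asked, and still so for the second after the job is handed in, while the arm keeps its last pose, push and grip.
It also fails if it takes over 48 s, if anything falls off the work surface, if the arm or the gripper's body presses on something with over 40 N, if the wrist force passes 120 N, or if a joint passes its speed limit or range.

ROBOT

A 6-joint arm with a two-finger parallel gripper is mounted at the origin on a cart in front of the work surface, level with it; the furniture and walls round the work are solid. World frame = base frame: x ahead of the robot, y to its left, z up, the work surface at z = 0. Lengths are in m, angles in degrees, forces in N, time in s.
With the tool pointing down it reaches from about 0.375 to 0.9 m from the base axis. Payload 3.1 kg.
Tool frame: the origin (TCP) lies on the centre line of the jaws, within the pads' length; the fingertips stand 8 mm ahead of it and the grasp point (between the pads) lies 11 mm behind it; z points along the fingers, y is the direction in which the jaws open and shut (so a half turn about z gives the same grasp; the last joint's range is limited). The gripper opens to 87 mm and grips with 3 to 60 N. Pads are 19 mm wide; open, the fingers measure 117 mm over their backs; the gripper's body (75 mm by 190 mm) begins 51 mm behind the grasp point.
Start: joints at [64.773, 30.224, 82.088, -0, 67.689, -10.227], TCP at [0.162, 0.604, 0.231] pointing down, gripper open.
Joint ranges: [-176.69, 176.69], [-43.24, 126.21], [12.49, 139.97], [-82, 262], [0, 151.66], [-163.58, 163.58]. Speed limits (degrees/s): [159.86, 159.86, 180, 180, 180, 180].

INTERFACE

Orientations are given as a 3x3 rotation matrix whose columns are the frame's x, y, z axes.
In Python, from rig import * gives the robot as it stands. The module is installed in compiled form; this text tells all that it offers.
- The arm moves only by the tool arm_command, never from a script. Its argument "commands" is a list of rows, each an object with "translation": the shift along the tool's x, y, z scaled (see below), a list of three; "dr": the turn, a rotation vector about the tool's x, y, z scaled (see below), a list of three; "jaw": the closure, from 0 (fully open) to 1 (shut). In form: [{"translation": [x, y, z], "dr": [ax, ay, az], "jaw": jaw}, ...]. A call has 1 to 12 rows; each row shifts and turns the commanded pose from where the row before left it, along the tool's axes as they then stand; what a row does not reach is not made up. The controller multiplies each number of a shift by 25 mm and each number of a turn by 6 degrees. A row lasts 1/12 s, in which the tool goes at most 41.7 mm and 7.16 degrees, less where a joint would pass 70% of its speed; a pose out of reach is approached as far as the arm can. A call with a number of a shift or a turn outside -1 to 1 is refused whole. A call with a gripper value outside its range is refused whole. The fingers move at their own pace and stop on an object; the grip force is fixed at half the most. Time passes only in rows, so rows that do not move let the fingers close. It gives the time, the measured TCP pose, the force and the opening at its end, in the units of the state.
- read_state(): the state, without advancing time (a new reading comes with each control period).
- capture(name): name is "scene" or "side" or "wrist"; returns (picture, depth): 400x640x3 uint8, red, green, blue; 400x640 float32, m along the optical axis (not along the pixel's ray), 0 where there is no reading.
- camera_model(name): a dict with "intrinsics" (3x3 intrinsics, pixels), "pose" (4x4, takes a point from camera to world coordinates); the wrist camera has in their place "mount" (4x4, takes a point from camera to tool coordinates, whose origin is the TCP and whose axes are the flange's). Camera axes: x right, y down, z forward; pixel columns grow to the right and rows downward; lengths in m; the calibration is good to about 2 mm. A picture is of the moment at which its call begins: read the wrist's pose just before it. camera_model takes no time and is no camera call.
- hand_in(): hands the job in, once; it reports no verdict.
The state is a dict: "time_s": time; "joint_positions": joint angles; "qvel": joint speeds; "tau": joint torques, N m; "position": TCP position; "tcp_rot": TCP orientation; "force": force on the tool from outside, world axes, zero at the start; "moment": the same for the moment, N m; "opening": opening from 0.0 (shut) to 1.0 (fully open).
Only numpy, scipy, OpenCV 4.12 (cv2) and the standard library are available. Lean on these libraries where they do the work, as an engineer would, in place of code of your own. Each camera call takes 0.05 s, during which the arm holds its last target.

## Working session

There is one attempt and no reset: what is moved stays moved. The work goes in short steps, Python scripts to look and compute and a tool call to move; the robot and the scene stay as the last step left them, time stands still between calls to the robot, and variables do not carry over. Pictures are saved under pics/ and viewed, and the job is handed in when it is done.

Besides the shell and the picture viewer there is one more tool, called after "Request:" as a command line: name --argument value ..., lists and objects as JSON in quotes. arm_command: Moves the arm, as the interface text tells. Its arguments: {"type":"object","properties":{"commands":{"type":"array"}},"required":["commands"]}

```bash
mkdir -p pics; ls
python3 - <<'E'
from rig import *
import numpy as np, cv2
s=read_state(); print({k:np.round(v,3).tolist() for k,v in s.items()})
for n in ("scene","side","wrist"):
    p,d=capture(n); cv2.imwrite(f"pics/{n}0.png",p[:,:,::-1]); np.save(f"pics/{n}0.npy",d)
    print(n,{k:np.round(v,4).tolist() for k,v in camera_model(n).items()})
E
```

```text
pics
{'time_s': 0.0, 'joint_positions': [64.772, 30.279, 82.157, -0.001, 67.688, -10.226], 'qvel': [-0.103, 0.03, 0.067, -0.034, 0.029, 0.016], 'tau': [-0.002, -44.005, -17.659, 0.063, 0.058, -0.0], 'position': [0.161, 0.603, 0.23], 'tcp_rot': [[-0.966, 0.259, -0.001], [0.259, 0.966, -0.002], [0.0, -0.002, -1.0]], 'force': [0.1, 0.353, -0.103], 'moment': [0.052, 0.036, -0.053], 'opening': 0.995}
scene {'intrinsics': [[436.756, 0.0, 315.7006], [0.0, 436.756, 201.7856], [0.0, 0.0, 1.0]], 'pose': [[0.6536, -0.5661, 0.5024, 0.0289], [-0.7567, -0.5016, 0.4193, -0.4482], [0.0146, -0.6542, -0.7562, 0.9321], [0.0, 0.0, 0.0, 1.0]]}
side {'intrinsics': [[431.5299, 0.0, 317.3684], [0.0, 431.5299, 199.1172], [0.0, 0.0, 1.0]], 'pose': [[0.9892, -0.0977, 0.1092, 0.4344], [-0.1465, -0.6442, 0.7507, -0.7569], [-0.003, -0.7586, -0.6516, 0.7789], [0.0, 0.0, 0.0, 1.0]]}
wrist {'intrinsics': [[344.7129, 0.0, 318.9598], [0.0, 344.7129, 204.1919], [0.0, 0.0, 1.0]], 'mount': [[-0.0001, -0.9651, -0.2618, 0.0714], [1.0, -0.0, -0.0002, -0.0], [0.0002, -0.2618, 0.9651, -0.1544], [0.0, 0.0, 0.0, 1.0]]}
```

View pics/scene0.png

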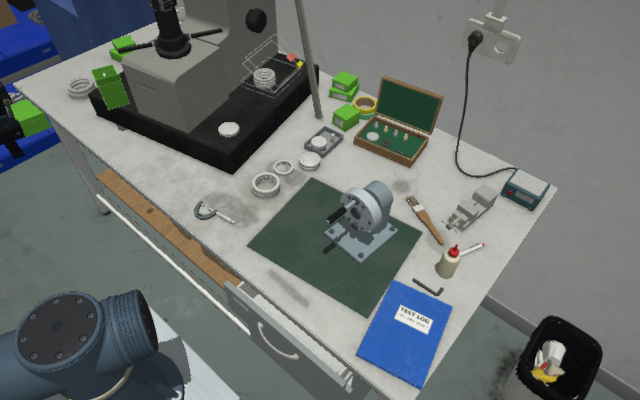

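View pics/side0.png

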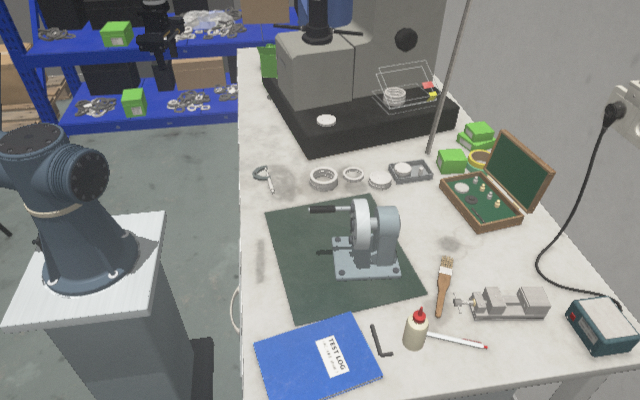

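View pics/wrist0.png

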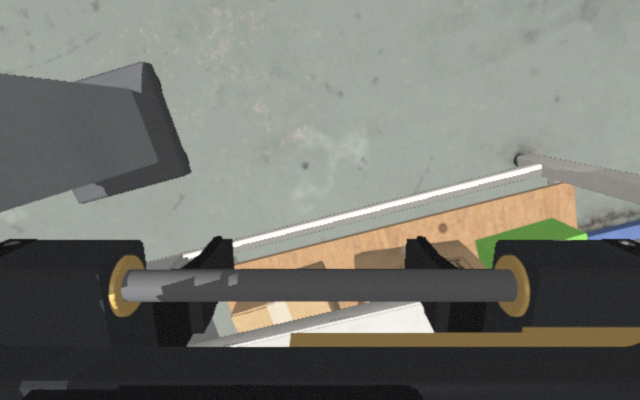

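Run:
```python
import cv2
a=cv2.imread("pics/scene0.png")[165:275,300:430]; cv2.imwrite("pics/sc1.png",cv2.resize(a,None,fx=6,fy=5.4 and 6,interpolation=2)[:600])
a=cv2.imread("pics/side0.png")[190:290,295:415]; cv2.imwrite("pics/sd1.png",cv2.resize(a,None,fx=6,fy=6,interpolation=2))
```

```text
(no output)
```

View pics/sc1.png

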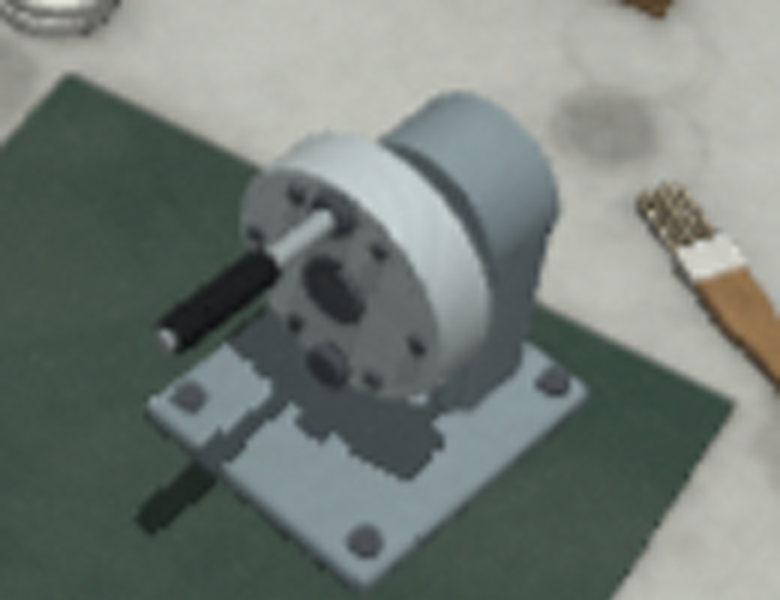

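View pics/sd1.png

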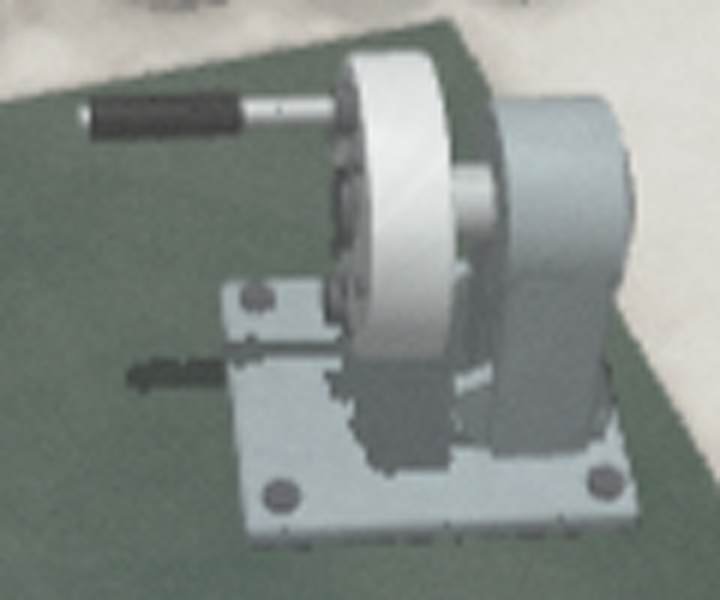

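```bash
cat > h.py <<'E'
import numpy as np
from rig import *
def P(n):
    c=camera_model(n); T=np.array(c["pose"]); return np.array(c["intrinsics"]),T
def ray(n,uv):
    K,T=P(n); d=T[:3,:3]@np.linalg.solve(K,[uv[0],uv[1],1]); return T[:3,3],d/np.linalg.norm(d)
def tri(a,b):
    o1,d1=ray("scene",a);o2,d2=ray("side",b)
    A=np.stack([d1,-d2],1); t=np.linalg.lstsq(A,o2-o1,rcond=None)[0]
    p,q=o1+t[0]*d1,o2+t[1]*d2
    return (p+q)/2,np.linalg.norm(p-q)
def plane(n,uv,z):
    o,d=ray(n,uv); return o+d*(z-o[2])/d[2]
def proj(n,p):
    K,T=P(n); q=K@(T[:3,:3].T@(np.array(p)-T[:3,3])); return q[:2]/q[2]
E
python3 - <<'E'
from h import *
for a,b in (((329.5,220.8),(310.3,209.3)),((344.7,209.2),(335.2,209.2)),((361,261.5),(336.2,277.3)),((397.3,230),(401,275.8)),((325,232.5),(332,237.2))):
    p,e=tri(a,b); print(p.round(4),round(e,4))
f,b=tri((329.5,220.8),(310.3,209.3))[0],tri((344.7,209.2),(335.2,209.2))[0]
d=b-f; print(np.linalg.norm(d),np.degrees(np.arctan2(d[1],d[0])),d/np.linalg.norm(d))
# depth of sleeve
for n,uv in (("scene",[(325,232.5),(361,261.5),(397.3,230)]),("side",[(332,237.2),(336.2,277.3),(401,275.8)])):
    print(n,[plane(n,u,0.016).round(4).tolist() for u in uv])
E
```

```text
[ 0.5167 -0.0826  0.1662] 0.0019
[ 0.57   -0.0843  0.1605] 0.0023
[ 0.5635 -0.1527  0.018 ] 0.002
[ 0.7111 -0.1633  0.0096] 0.0011
[ 0.5758 -0.0259  0.0145] 0.0033
0.05362673284776943 -1.8444142148035445 [ 0.9940046  -0.03200916 -0.10454789]
scene [[0.5733, -0.0279, 0.016], [0.5638, -0.1528, 0.016], [0.7058, -0.1656, 0.016]]
side [[0.5768, -0.0256, 0.016], [0.5646, -0.1502, 0.016], [0.7093, -0.1677, 0.016]]
```

Request:
arm_command --commands '[{"translation": [-0.9, -0.94, 0], "dr": [0, 0, 0], "jaw": 0}, {"translation": [-0.9, -0.94, 0], "dr": [0, 0, 0], "jaw": 0}, {"translation": [-0.9, -0.94, 0], "dr": [0, 0, 0], "jaw": 0}, {"translation": [-0.9, -0.94, 0], "dr": [0, 0, 0], "jaw": 0}, {"translation": [-0.9, -0.94, 0], "dr": [0, 0, 0], "jaw": 0}, {"translation": [-0.9, -0.94, 0], "dr": [0, 0, 0], "jaw": 0}, {"translation": [-0.9, -0.94, 0], "dr": [0, 0, 0], "jaw": 0}, {"translation": [-0.9, -0.94, 0], "dr": [0, 0, 0], "jaw": 0}, {"translation": [-0.9, -0.94, 0], "dr": [0, 0, 0], "jaw": 0}, {"translation": [-0.9, -0.94, 0], "dr": [0, 0, 0], "jaw": 0}, {"translation": [-0.9, -0.94, 0], "dr": [0, 0, 0], "jaw": 0}, {"translation": [-0.9, -0.94, 0], "dr": [0, 0, 0], "jaw": 0}]'

```text
time_s: 1.15
position: [0.3499, 0.26, 0.2305]
tcp_rot: [[-0.966, 0.259, -0.0], [0.259, 0.966, -0.0], [0.0, -0.0, -1.0]]
force: [0.6, 0.7, -0.0]
opening: 1.002
```

Request:
arm_command --commands '[{"translation": [-0.91, -0.95, 0], "dr": [0, 0, 0], "jaw": 0}, {"translation": [-0.91, -0.95, 0], "dr": [0, 0, 0], "jaw": 0}, {"translation": [-0.91, -0.95, 0], "dr": [0, 0, 0], "jaw": 0}, {"translation": [-0.91, -0.95, 0], "dr": [0, 0, 0], "jaw": 0}, {"translation": [-0.91, -0.95, 0], "dr": [0, 0, 0], "jaw": 0}, {"translation": [-0.91, -0.95, 0], "dr": [0, 0, 0], "jaw": 0}, {"translation": [-0.91, -0.95, 0], "dr": [0, 0, 0], "jaw": 0}, {"translation": [-0.91, -0.95, 0], "dr": [0, 0, 0], "jaw": 0}, {"translation": [-0.91, -0.95, 0], "dr": [0, 0, 0], "jaw": 0}, {"translation": [-0.91, -0.95, 0], "dr": [0, 0, -0.5], "jaw": 0}, {"translation": [-0.91, -0.95, 0], "dr": [0, 0, -0.5], "jaw": 0}, {"translation": [-0.4, -0.9, 0], "dr": [0, 0, -0.67], "jaw": 0}]'

```text
time_s: 2.15
position: [0.5338, -0.0812, 0.2306]
tcp_rot: [[-0.996, 0.085, 0.003], [0.085, 0.996, -0.001], [-0.003, -0.001, -1.0]]
force: [-0.6, 0.3, 0.3]
opening: 0.999
```

Run:
```python
from h import *
import cv2
s=read_state(); print(s["position"],s["tcp_rot"],s["qvel"])
p,d=capture("wrist"); cv2.imwrite("pics/w1.png",p[:,:,::-1]); np.save("pics/w1.npy",d)
np.savez("pics/w1s.npz",p=s["position"],R=s["tcp_rot"])
```

```text
[ 0.5338167  -0.08119158  0.23055959] [[-9.96393337e-01  8.48164075e-02  2.54871124e-03]
 [ 8.48140579e-02  9.96396278e-01 -1.01643445e-03]
 [-2.62573671e-03 -7.96601972e-04 -9.99996235e-01]] [-26.33238964   7.81121126 -13.30202607   0.10050247   7.52933209
 -75.2176773 ]
```

View pics/w1.png

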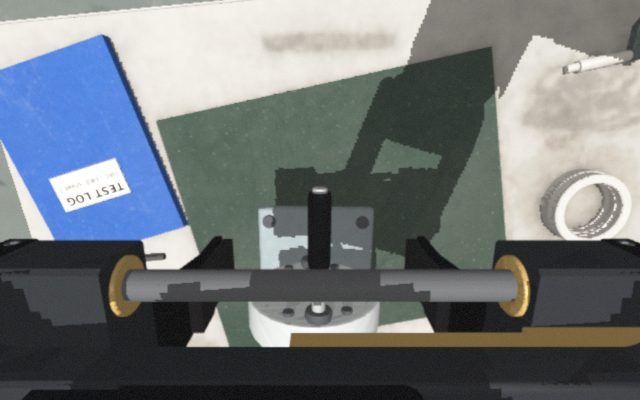

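Run:
```python
from h import *
import cv2
capture("scene");capture("scene")
s=read_state(); print(s["position"],s["tcp_rot"],s["qvel"])
p,d=capture("wrist"); cv2.imwrite("pics/w2.png",cv2.resize(p[170:350,240:400,::-1],None,fx=3.3,fy=3.3,interpolation=2)); np.save("pics/w2.npy",d)
np.savez("pics/w2s.npz",p=s["position"],R=s["tcp_rot"])
for v in (195,205,215,225,235,245,255,262):
  print(v,[round(float(d[v,u]),4) for u in range(306,336,2)])
```

```text
[ 0.53183785 -0.08024651  0.23011255] [[-9.95900300e-01  9.04569776e-02 -3.56279305e-04]
 [ 9.04568827e-02  9.95900335e-01  2.74062048e-04]
 [ 3.79609504e-04  2.40710560e-04 -9.99999899e-01]] [ 2.41699241 -1.15574023  2.75473791  0.78453876  0.89907172  1.12067327]
195 [0.3916, 0.2292, 0.2266, 0.2236, 0.2226, 0.2231, 0.2218, 0.2224, 0.2232, 0.2235, 0.0, 0.3909, 0.3924, 0.3912, 0.3921]
205 [0.2264, 0.2244, 0.223, 0.2207, 0.2213, 0.2209, 0.22, 0.2225, 0.2217, 0.2239, 0.2233, 0.226, 0.394, 0.3953, 0.3944]
215 [0.2287, 0.2257, 0.2247, 0.2247, 0.2232, 0.2214, 0.2213, 0.2225, 0.2233, 0.2251, 0.2259, 0.2283, 0.3833, 0.3832, 0.3834]
225 [0.2318, 0.2277, 0.2273, 0.2255, 0.2246, 0.2246, 0.2251, 0.2261, 0.2246, 0.2254, 0.2268, 0.2295, 0.3863, 0.3857, 0.3852]
235 [0.2335, 0.2297, 0.2281, 0.2273, 0.2272, 0.2272, 0.2272, 0.2266, 0.2268, 0.2284, 0.2291, 0.2304, 0.3897, 0.3903, 0.3895]
245 [0.2363, 0.2315, 0.2295, 0.228, 0.2286, 0.2298, 0.2286, 0.2278, 0.2297, 0.2302, 0.2307, 0.2342, 0.3941, 0.3918, 0.3931]
255 [0.2374, 0.2323, 0.2318, 0.2309, 0.2311, 0.2312, 0.2303, 0.2294, 0.2312, 0.2316, 0.2321, 0.2353, 0.3974, 0.3943, 0.3965]
262 [0.238, 0.2346, 0.2328, 0.232, 0.2309, 0.2319, 0.2308, 0.2314, 0.2333, 0.2315, 0.2355, 0.2378, 0.3983, 0.3983, 0.3972]
```

View pics/w2.png

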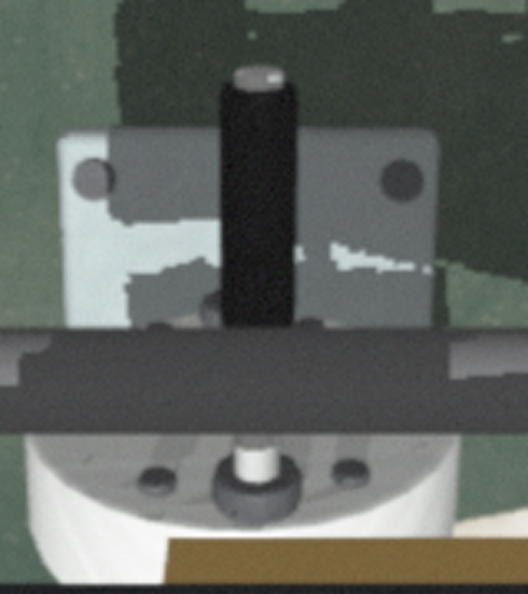

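```bash
cat >> h.py <<'E'
def wpt(uv,z=None,depth=None,st="pics/w2s.npz"):
    f=np.load(st); c=camera_model("wrist"); M=np.array(c["mount"]);K=np.array(c["intrinsics"])
    q=np.linalg.solve(K,[uv[0],uv[1],1]); R=f["R"]
    o=f["p"]+R@M[:3,3]; d=R@M[:3,:3]@q
    t=depth if depth else (z-o[2])/d[2]
    return o+t*d
E
python3 - <<'E'
from h import *
for uv in ((257.6,211),(373.3,209.5)): print("plate",wpt(uv,z=0.017).round(4))
for v,dd in ((205,.2208),(225,.225),(245,.2284),(262,.231)): print("sleeve top",wpt((318.7 if v>200 else 318.5,v),depth=dd).round(4))
print("sleeve front end", wpt((318.4,170+88/3.3),z=0.171).round(4), wpt((318.4,170+88/3.3),z=0.166).round(4))
for uv in ((240+26/3.3,170+437/3.3),(240+460/3.3,170+440/3.3)): print("drum front edges @118",wpt(uv,z=0.118).round(4))
E
```

```text
plate [ 0.5616 -0.1514  0.017 ]
plate [ 0.5715 -0.0234  0.017 ]
sleeve top [ 0.5188 -0.0793  0.1716]
sleeve top [ 0.5324 -0.0805  0.1709]
sleeve top [ 0.5463 -0.0818  0.1712]
sleeve top [ 0.5582 -0.0829  0.1717]
sleeve front end [ 0.5134 -0.079   0.171 ] [ 0.5147 -0.0791  0.166 ]
drum front edges @118 [ 0.6151 -0.1498  0.118 ]
drum front edges @118 [ 0.6263 -0.0362  0.118 ]
```

Request:
arm_command --commands '[{"translation": [-0.12, -0.02, 0.6], "dr": [0, 0, 0], "jaw": 0}, {"translation": [-0.12, 0, 0.6], "dr": [0, 0, 0], "jaw": 0}, {"translation": [0, 0, 0.6], "dr": [0, 0, 0], "jaw": 0.2}, {"translation": [0, 0, 0.6], "dr": [0, 0, 0], "jaw": 0.3}, {"translation": [0, 0, 0.4], "dr": [0, 0, 0], "jaw": 0.4}, {"translation": [0, 0, 0.3], "dr": [0, 0, 0], "jaw": 0.5}, {"translation": [0, 0, 0], "dr": [0, 0, 0], "jaw": 0.5}, {"translation": [0, 0, 0], "dr": [0, 0, 0], "jaw": 0.6}]'

```text
time_s: 3.02
position: [0.5372, -0.0791, 0.1531]
tcp_rot: [[-0.996, 0.086, -0.001], [0.086, 0.996, 0.0], [0.001, 0.0, -1.0]]
force: [-0.6, -0.2, 0.1]
opening: 0.632
```

Run:
```python
from h import *
import cv2
s=read_state(); print(s["position"],s["opening"])
p,d=capture("wrist"); cv2.imwrite("pics/w3.png",p[:,:,::-1])
p,d=capture("side"); cv2.imwrite("pics/s3.png",cv2.resize(p[120:320,240:440,::-1],None,fx=3,fy=3))
```

```text
[ 0.53721213 -0.07907101  0.15305011] 0.6316688956134932
```

View pics/w3.png

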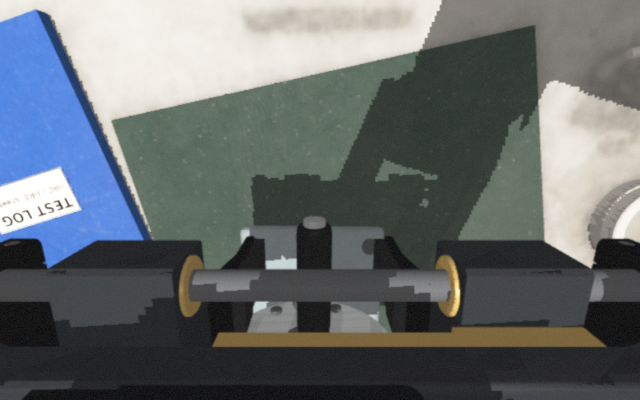

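View pics/s3.png

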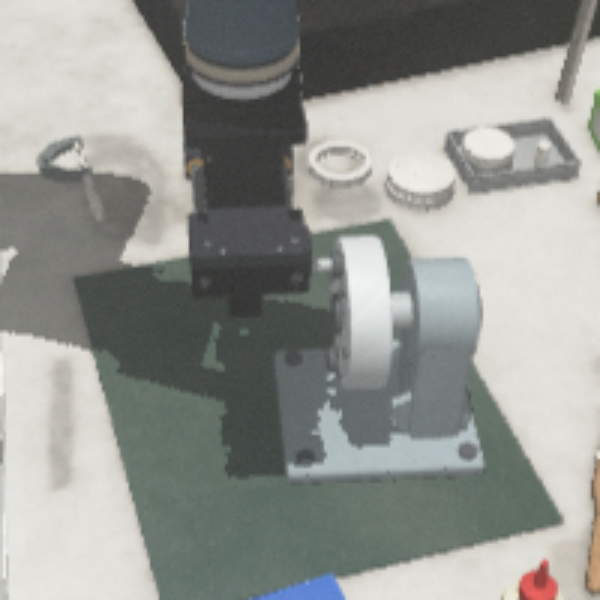

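Request:
arm_command --commands '[{"translation": [0, -0.08, 0.03], "dr": [0, 0, 0], "jaw": 1}, {"translation": [0, 0, 0], "dr": [0, 0, 0], "jaw": 1}, {"translation": [0, 0, 0], "dr": [0, 0, 0], "jaw": 1}, {"translation": [0, 0, 0], "dr": [0, 0, 0], "jaw": 1}, {"translation": [0, 0, 0], "dr": [0, 0, 0], "jaw": 1}, {"translation": [0, 0, 0], "dr": [0, 0, 0], "jaw": 1}, {"translation": [0, 0, 0], "dr": [0, 0, 0], "jaw": 1}]'

```text
time_s: 3.7
position: [0.5373, -0.0815, 0.1525]
tcp_rot: [[-0.996, 0.087, 0.0], [0.087, 0.996, 0.0], [-0.0, 0.0, -1.0]]
force: [0.8, 1.2, 1.7]
opening: 0.175
```

Request:
arm_command --commands '[{"translation": [0, -0.157, -0.007], "dr": [0, 0, 0], "jaw": 1}, {"translation": [0, -0.157, 0.007], "dr": [0, 0, 0], "jaw": 1}, {"translation": [0, -0.156, 0.02], "dr": [0, 0, 0], "jaw": 1}, {"translation": [0, -0.153, 0.034], "dr": [0, 0, 0], "jaw": 1}]'

```text
time_s: 4.03
position: [0.5362, -0.0924, 0.1518]
tcp_rot: [[-0.996, 0.089, 0.001], [0.089, 0.996, 0.009], [-0.0, 0.009, -1.0]]
force: [1.6, 14.9, 9.9]
opening: 0.172
```

Run:
```python
import numpy as np
for a in range(15,375,5):
    m=np.radians(a+2.5); print(a,"%.3f,%.3f"%(-.157*np.cos(m),.157*np.sin(m)),end=" | ")
```

```text
15 -0.150,0.047 | 20 -0.145,0.060 | 25 -0.139,0.072 | 30 -0.132,0.084 | 35 -0.125,0.096 | 40 -0.116,0.106 | 45 -0.106,0.116 | 50 -0.096,0.125 | 55 -0.084,0.132 | 60 -0.072,0.139 | 65 -0.060,0.145 | 70 -0.047,0.150 | 75 -0.034,0.153 | 80 -0.020,0.156 | 85 -0.007,0.157 | 90 0.007,0.157 | 95 0.020,0.156 | 100 0.034,0.153 | 105 0.047,0.150 | 110 0.060,0.145 | 115 0.072,0.139 | 120 0.084,0.132 | 125 0.096,0.125 | 130 0.106,0.116 | 135 0.116,0.106 | 140 0.125,0.096 | 145 0.132,0.084 | 150 0.139,0.072 | 155 0.145,0.060 | 160 0.150,0.047 | 165 0.153,0.034 | 170 0.156,0.020 | 175 0.157,0.007 | 180 0.157,-0.007 | 185 0.156,-0.020 | 190 0.153,-0.034 | 195 0.150,-0.047 | 200 0.145,-0.060 | 205 0.139,-0.072 | 210 0.132,-0.084 | 215 0.125,-0.096 | 220 0.116,-0.106 | 225 0.106,-0.116 | 230 0.096,-0.125 | 235 0.084,-0.132 | 240 0.072,-0.139 | 245 0.060,-0.145 | 250 0.047,-0.150 | 255 0.034,-0.153 | 260 0.020,-0.156 | 265 0.007,-0.157 | 270 -0.007,-0.157 | 275 -0.020,-0.156 | 280 -0.034,-0.153 | 285 -0.047,-0.150 | 290 -0.060,-0.145 | 295 -0.072,-0.139 | 300 -0.084,-0.132 | 305 -0.096,-0.125 | 310 -0.106,-0.116 | 315 -0.116,-0.106 | 320 -0.125,-0.096 | 325 -0.132,-0.084 | 330 -0.139,-0.072 | 335 -0.145,-0.060 | 340 -0.150,-0.047 | 345 -0.153,-0.034 | 350 -0.156,-0.020 | 355 -0.157,-0.007 | 360 -0.157,0.007 | 365 -0.156,0.020 | 370 -0.153,0.034 |
```

Request:
arm_command --commands '[{"translation": [0, -0.15, 0.047], "dr": [0, 0, 0], "jaw": 1}, {"translation": [0, -0.145, 0.06], "dr": [0, 0, 0], "jaw": 1}, {"translation": [0, -0.139, 0.073], "dr": [0, 0, 0], "jaw": 1}]'

```text
time_s: 4.28
position: [0.5352, -0.1042, 0.1481]
tcp_rot: [[-0.996, 0.088, 0.001], [0.088, 0.996, 0.006], [-0.001, 0.006, -1.0]]
force: [-0.5, 11.3, 13.8]
opening: 0.172
```

Request:
arm_command --commands '[{"translation": [0, -0.132, 0.084], "dr": [0, 0, 0], "jaw": 1}, {"translation": [0, -0.125, 0.096], "dr": [0, 0, 0], "jaw": 1}, {"translation": [0, -0.116, 0.106], "dr": [0, 0, 0], "jaw": 1}]'

```text
time_s: 4.53
position: [0.5342, -0.1148, 0.1412]
tcp_rot: [[-0.996, 0.087, 0.001], [0.087, 0.996, 0.004], [-0.0, 0.004, -1.0]]
force: [-1.7, 8.1, 14.5]
opening: 0.172
```

Request:
arm_command --commands '[{"translation": [0, -0.106, 0.116], "dr": [0, 0, 0], "jaw": 1}, {"translation": [0, -0.096, 0.125], "dr": [0, 0, 0], "jaw": 1}, {"translation": [0, -0.084, 0.132], "dr": [0, 0, 0], "jaw": 1}]'

```text
time_s: 4.78
position: [0.5334, -0.1229, 0.1318]
tcp_rot: [[-0.996, 0.087, 0.0], [0.087, 0.996, 0.002], [-0.0, 0.002, -1.0]]
force: [-2.4, 5.7, 13.7]
opening: 0.175
```

Request:
arm_command --commands '[{"translation": [0, -0.072, 0.139], "dr": [0, 0, 0], "jaw": 1}, {"translation": [0, -0.06, 0.145], "dr": [0, 0, 0], "jaw": 1}, {"translation": [0, -0.047, 0.15], "dr": [0, 0, 0], "jaw": 1}]'

```text
time_s: 5.03
position: [0.5329, -0.128, 0.1207]
tcp_rot: [[-0.996, 0.087, 0.0], [0.087, 0.996, 0.001], [-0.0, 0.001, -1.0]]
force: [-3.0, 3.6, 13.0]
opening: 0.174
```

Request:
arm_command --commands '[{"translation": [0, -0.034, 0.153], "dr": [0, 0, 0], "jaw": 1}, {"translation": [0, -0.02, 0.156], "dr": [0, 0, 0], "jaw": 1}, {"translation": [0, -0.007, 0.157], "dr": [0, 0, 0], "jaw": 1}]'

```text
time_s: 5.28
position: [0.5328, -0.1301, 0.1089]
tcp_rot: [[-0.996, 0.087, 0.0], [0.087, 0.996, 0.0], [0.0, 0.0, -1.0]]
force: [-3.2, 2.6, 11.4]
opening: 0.175
```

Request:
arm_command --commands '[{"translation": [0, 0.007, 0.157], "dr": [0, 0, 0], "jaw": 1}, {"translation": [0, 0.02, 0.156], "dr": [0, 0, 0], "jaw": 1}, {"translation": [0, 0.034, 0.153], "dr": [0, 0, 0], "jaw": 1}]'

```text
time_s: 5.53
position: [0.5329, -0.1288, 0.097]
tcp_rot: [[-0.996, 0.087, -0.0], [0.087, 0.996, -0.0], [0.0, -0.0, -1.0]]
force: [-2.7, 0.5, 9.9]
opening: 0.171
```

Request:
arm_command --commands '[{"translation": [0, 0.047, 0.15], "dr": [0, 0, 0], "jaw": 1}, {"translation": [0, 0.06, 0.145], "dr": [0, 0, 0], "jaw": 1}, {"translation": [0, 0.072, 0.139], "dr": [0, 0, 0], "jaw": 1}]'

```text
time_s: 5.78
position: [0.5333, -0.1246, 0.0859]
tcp_rot: [[-0.996, 0.087, -0.0], [0.087, 0.996, -0.001], [0.0, -0.001, -1.0]]
force: [-2.5, -0.4, 7.9]
opening: 0.177
```

Request:
arm_command --commands '[{"translation": [0, 0.084, 0.132], "dr": [0, 0, 0], "jaw": 1}, {"translation": [0, 0.096, 0.125], "dr": [0, 0, 0], "jaw": 1}, {"translation": [0, 0.106, 0.116], "dr": [0, 0, 0], "jaw": 1}]'

```text
time_s: 6.03
position: [0.5339, -0.1176, 0.0764]
tcp_rot: [[-0.996, 0.087, -0.0], [0.087, 0.996, -0.001], [0.0, -0.001, -1.0]]
force: [-3.3, -0.8, 7.9]
opening: 0.172
```

Request:
arm_command --commands '[{"translation": [0, 0.116, 0.106], "dr": [0, 0, 0], "jaw": 1}, {"translation": [0, 0.125, 0.096], "dr": [0, 0, 0], "jaw": 1}, {"translation": [0, 0.132, 0.084], "dr": [0, 0, 0], "jaw": 1}]'

```text
time_s: 6.28
position: [0.5348, -0.1084, 0.069]
tcp_rot: [[-0.996, 0.086, -0.0], [0.086, 0.996, -0.001], [0.0, -0.001, -1.0]]
force: [-2.5, -1.5, 5.3]
opening: 0.177
```

Request:
arm_command --commands '[{"translation": [0, 0.139, 0.072], "dr": [0, 0, 0], "jaw": 1}, {"translation": [0, 0.145, 0.06], "dr": [0, 0, 0], "jaw": 1}, {"translation": [0, 0.15, 0.047], "dr": [0, 0, 0], "jaw": 1}]'

```text
time_s: 6.53
position: [0.5359, -0.0973, 0.0642]
tcp_rot: [[-0.996, 0.087, 0.0], [0.087, 0.996, -0.0], [-0.0, -0.0, -1.0]]
force: [-1.2, -0.8, 4.7]
opening: 0.177
```

Request:
arm_command --commands '[{"translation": [0, 0.153, 0.034], "dr": [0, 0, 0], "jaw": 1}, {"translation": [0, 0.156, 0.02], "dr": [0, 0, 0], "jaw": 1}, {"translation": [0, 0.157, 0.007], "dr": [0, 0, 0], "jaw": 1}]'

```text
time_s: 6.78
position: [0.537, -0.0853, 0.0625]
tcp_rot: [[-0.996, 0.087, 0.0], [0.087, 0.996, -0.0], [-0.0, -0.0, -1.0]]
force: [-1.4, -2.0, 4.1]
opening: 0.172
```

Request:
arm_command --commands '[{"translation": [0, 0.157, -0.007], "dr": [0, 0, 0], "jaw": 1}, {"translation": [0, 0.156, -0.02], "dr": [0, 0, 0], "jaw": 1}, {"translation": [0, 0.153, -0.034], "dr": [0, 0, 0], "jaw": 1}]'

```text
time_s: 7.03
position: [0.5381, -0.0737, 0.0641]
tcp_rot: [[-0.996, 0.087, 0.0], [0.087, 0.996, -0.0], [-0.0, -0.0, -1.0]]
force: [-1.2, -2.8, 4.6]
opening: 0.175
```

Request:
arm_command --commands '[{"translation": [0, 0.15, -0.047], "dr": [0, 0, 0], "jaw": 1}, {"translation": [0, 0.145, -0.06], "dr": [0, 0, 0], "jaw": 1}, {"translation": [0, 0.139, -0.072], "dr": [0, 0, 0], "jaw": 1}]'

```text
time_s: 7.28
position: [0.5391, -0.0629, 0.0685]
tcp_rot: [[-0.996, 0.087, 0.0], [0.087, 0.996, -0.0], [-0.0, -0.0, -1.0]]
force: [-0.6, -3.0, 1.4]
opening: 0.174
```

Request:
arm_command --commands '[{"translation": [0, 0.132, -0.084], "dr": [0, 0, 0], "jaw": 1}, {"translation": [0, 0.125, -0.096], "dr": [0, 0, 0], "jaw": 1}, {"translation": [0, 0.116, -0.106], "dr": [0, 0, 0], "jaw": 1}]'

```text
time_s: 7.53
position: [0.54, -0.0536, 0.0757]
tcp_rot: [[-0.996, 0.087, 0.001], [0.087, 0.996, -0.0], [-0.001, -0.0, -1.0]]
force: [0.6, -2.6, -0.7]
opening: 0.174
```

Request:
arm_command --commands '[{"translation": [0, 0.106, -0.116], "dr": [0, 0, 0], "jaw": 1}, {"translation": [0, 0.096, -0.125], "dr": [0, 0, 0], "jaw": 1}, {"translation": [0, 0.084, -0.132], "dr": [0, 0, 0], "jaw": 1}]'

```text
time_s: 7.78
position: [0.5407, -0.0464, 0.0851]
tcp_rot: [[-0.996, 0.087, 0.001], [0.087, 0.996, 0.0], [-0.001, 0.0, -1.0]]
force: [2.9, -2.9, -2.9]
opening: 0.17
```

Request:
arm_command --commands '[{"translation": [0, 0.072, -0.139], "dr": [0, 0, 0], "jaw": 1}, {"translation": [0, 0.06, -0.145], "dr": [0, 0, 0], "jaw": 1}, {"translation": [0, 0.047, -0.15], "dr": [0, 0, 0], "jaw": 1}]'

```text
time_s: 8.03
position: [0.5411, -0.0419, 0.096]
tcp_rot: [[-0.996, 0.087, 0.001], [0.087, 0.996, 0.0], [-0.001, 0.0, -1.0]]
force: [2.9, -1.7, -4.4]
opening: 0.172
```

Request:
arm_command --commands '[{"translation": [0, 0.034, -0.153], "dr": [0, 0, 0], "jaw": 1}, {"translation": [0, 0.02, -0.156], "dr": [0, 0, 0], "jaw": 1}, {"translation": [0, 0.007, -0.157], "dr": [0, 0, 0], "jaw": 1}]'

```text
time_s: 8.28
position: [0.5412, -0.0404, 0.1077]
tcp_rot: [[-0.996, 0.087, 0.001], [0.087, 0.996, 0.0], [-0.001, 0.001, -1.0]]
force: [4.4, -0.6, -8.0]
opening: 0.175
```

Request:
arm_command --commands '[{"translation": [0, -0.007, -0.157], "dr": [0, 0, 0], "jaw": 1}, {"translation": [0, -0.02, -0.156], "dr": [0, 0, 0], "jaw": 1}, {"translation": [0, -0.034, -0.153], "dr": [0, 0, 0], "jaw": 1}]'

```text
time_s: 8.53
position: [0.541, -0.0419, 0.1193]
tcp_rot: [[-0.996, 0.087, 0.001], [0.087, 0.996, 0.001], [-0.001, 0.001, -1.0]]
force: [5.9, 0.5, -8.2]
opening: 0.173
```

Request:
arm_command --commands '[{"translation": [0, -0.047, -0.15], "dr": [0, 0, 0], "jaw": 1}, {"translation": [0, -0.06, -0.145], "dr": [0, 0, 0], "jaw": 1}, {"translation": [0, -0.072, -0.139], "dr": [0, 0, 0], "jaw": 1}]'

```text
time_s: 8.78
position: [0.5406, -0.0461, 0.1298]
tcp_rot: [[-0.996, 0.087, 0.001], [0.087, 0.996, 0.001], [-0.001, 0.001, -1.0]]
force: [6.0, 1.2, -11.0]
opening: 0.175
```

Request:
arm_command --commands '[{"translation": [0, -0.084, -0.132], "dr": [0, 0, 0], "jaw": 1}, {"translation": [0, -0.096, -0.125], "dr": [0, 0, 0], "jaw": 1}, {"translation": [0, -0.106, -0.116], "dr": [0, 0, 0], "jaw": 1}]'

```text
time_s: 9.03
position: [0.54, -0.0526, 0.1388]
tcp_rot: [[-0.996, 0.088, 0.001], [0.088, 0.996, 0.003], [-0.001, 0.003, -1.0]]
force: [6.7, 4.0, -12.5]
opening: 0.171
```

Request:
arm_command --commands '[{"translation": [0, -0.116, -0.106], "dr": [0, 0, 0], "jaw": 1}, {"translation": [0, -0.125, -0.096], "dr": [0, 0, 0], "jaw": 1}, {"translation": [0, -0.132, -0.084], "dr": [0, 0, 0], "jaw": 1}]'

```text
time_s: 9.28
position: [0.5392, -0.0609, 0.1457]
tcp_rot: [[-0.996, 0.089, 0.001], [0.089, 0.996, 0.005], [-0.0, 0.005, -1.0]]
force: [6.8, 6.9, -12.7]
opening: 0.173
```

Request:
arm_command --commands '[{"translation": [0, -0.139, -0.072], "dr": [0, 0, 0], "jaw": 1}, {"translation": [0, -0.145, -0.06], "dr": [0, 0, 0], "jaw": 1}, {"translation": [0, -0.15, -0.047], "dr": [0, 0, 0], "jaw": 1}]'

```text
time_s: 9.53
position: [0.5383, -0.0703, 0.1503]
tcp_rot: [[-0.996, 0.089, 0.001], [0.089, 0.996, 0.007], [-0.0, 0.007, -1.0]]
force: [8.4, 11.7, -9.4]
opening: 0.173
```

Request:
arm_command --commands '[{"translation": [0, -0.153, -0.034], "dr": [0, 0, 0], "jaw": 1}, {"translation": [0, -0.156, -0.02], "dr": [0, 0, 0], "jaw": 1}, {"translation": [0, -0.157, -0.007], "dr": [0, 0, 0], "jaw": 1}]'

```text
time_s: 9.78
position: [0.5373, -0.0806, 0.1525]
tcp_rot: [[-0.996, 0.089, 0.001], [0.089, 0.996, 0.009], [-0.0, 0.009, -1.0]]
force: [8.7, 15.6, -3.6]
opening: 0.172
```

Request:
arm_command --commands '[{"translation": [0, -0.157, 0.007], "dr": [0, 0, 0], "jaw": 1}, {"translation": [0, -0.156, 0.02], "dr": [0, 0, 0], "jaw": 1}, {"translation": [0, -0.153, 0.034], "dr": [0, 0, 0], "jaw": 1}]'

```text
time_s: 10.03
position: [0.5362, -0.0919, 0.152]
tcp_rot: [[-0.996, 0.089, 0.001], [0.089, 0.996, 0.009], [-0.001, 0.009, -1.0]]
force: [5.6, 15.3, 5.2]
opening: 0.172
```

Request:
arm_command --commands '[{"translation": [0, -0.15, 0.047], "dr": [0, 0, 0], "jaw": 1}, {"translation": [0, -0.145, 0.06], "dr": [0, 0, 0], "jaw": 1}, {"translation": [0, -0.139, 0.073], "dr": [0, 0, 0], "jaw": 1}]'

```text
time_s: 10.28
position: [0.5352, -0.1034, 0.1486]
tcp_rot: [[-0.996, 0.088, 0.001], [0.088, 0.996, 0.008], [-0.001, 0.008, -1.0]]
force: [3.0, 13.0, 11.1]
opening: 0.176
```

Request:
arm_command --commands '[{"translation": [0, -0.132, 0.084], "dr": [0, 0, 0], "jaw": 1}, {"translation": [0, -0.125, 0.096], "dr": [0, 0, 0], "jaw": 1}, {"translation": [0, -0.116, 0.106], "dr": [0, 0, 0], "jaw": 1}]'

```text
time_s: 10.53
position: [0.5342, -0.1139, 0.142]
tcp_rot: [[-0.996, 0.088, 0.001], [0.088, 0.996, 0.005], [-0.001, 0.005, -1.0]]
force: [1.4, 9.8, 14.1]
opening: 0.174
```

```bash
cat > fit.py <<'E'
import numpy as np
from scipy.optimize import least_squares
D=np.array([[.5362,-.0924,.1518,1.6,14.9,9.9],[.5352,-.1042,.1481,-.5,11.3,13.8],[.5342,-.1148,.1412,-1.7,8.1,14.5],[.5334,-.1229,.1318,-2.4,5.7,13.7],[.5329,-.128,.1207,-3,3.6,13],[.5328,-.1301,.1089,-3.2,2.6,11.4],[.5329,-.1288,.097,-2.7,.5,9.9],[.5333,-.1246,.0859,-2.5,-.4,7.9],[.5339,-.1176,.0764,-3.3,-.8,7.9],[.5348,-.1084,.069,-2.5,-1.5,5.3],[.5359,-.0973,.0642,-1.2,-.8,4.7],[.537,-.0853,.0625,-1.4,-2,4.1],[.5381,-.0737,.0641,-1.2,-2.8,4.6],[.5391,-.0629,.0685,-.6,-3,1.4],[.54,-.0536,.0757,.6,-2.6,-.7],[.5407,-.0464,.0851,2.9,-2.9,-2.9],[.5411,-.0419,.096,2.9,-1.7,-4.4],[.5412,-.0404,.1077,4.4,-.6,-8],[.541,-.0419,.1193,5.9,.5,-8.2],[.5406,-.0461,.1298,6,1.2,-11],[.54,-.0526,.1388,6.7,4,-12.5],[.5392,-.0609,.1457,6.8,6.9,-12.7],[.5383,-.0703,.1503,8.4,11.7,-9.4],[.5373,-.0806,.1525,8.7,15.6,-3.6]])
c,s=np.cos(np.radians(5)),np.sin(np.radians(5))
y=s*D[:,0]+c*D[:,1]; z=D[:,2]; fy=s*D[:,3]+c*D[:,4]; fz=D[:,5]
r=least_squares(lambda p:np.hypot(y-p[0],z-p[1])-p[2],[y.mean(),z.mean(),.045]); y0,z0,R=r.x
print("axis",y0,z0,R,"res",np.abs(r.fun).max())
th=np.arctan2(-(y-y0),z-z0)
T=fy*np.cos(th)+fz*np.sin(th); N=-fy*np.sin(th)+fz*np.cos(th)
A=np.stack([np.ones_like(th),np.sin(th),np.cos(th)],1); 
for k,B in (("T",A),("T+|N|",np.c_[A,np.abs(N)])):
  x,*_=np.linalg.lstsq(B,T,rcond=None)
  print(k,x.round(2),"amp",np.hypot(x[1],x[2]).round(2),"res",np.std(T-B@x).round(2))
  # T = F + a sin(th+phi), phi=heavy angle cw from up relative... climb: potential ~ cos(heavy), torque resisting = -sin(th+phi)
  print(" peak at th=",np.degrees(np.arctan2(x[1],x[2])).round(1))
for a,t,n in zip(np.degrees(th),T,N): print(round(a),round(t,1),round(n,1),end=" | ")
E
python3 fit.py
```

```text
axis -0.03803547927542718 0.10758040384292364 0.04504220460771293 res 0.00023708995158424478
T [9.01 2.21 7.01] amp 7.35 res 0.43
 peak at th= 17.5
T+|N| [ 9.24  2.26  7.08 -0.07] amp 7.43 res 0.41
 peak at th= 17.7
9 16.4 7.3 | 25 16.0 7.7 | 42 15.5 5.6 | 57 14.5 2.8 | 73 13.4 0.6 | 88 11.5 -2.0 | 104 9.6 -2.6 | 119 7.2 -3.3 | 134 6.5 -4.7 | 149 4.2 -3.6 | 164 2.1 -4.3 | 180 2.1 -4.1 | -165 1.6 -5.2 | -150 1.9 -2.7 | -135 2.3 -1.3 | -120 3.8 -0.8 | -105 4.6 -0.3 | -90 8.0 -0.2 | -75 8.2 -1.2 | -60 10.4 -3.9 | -46 12.2 -5.3 | -33 13.1 -6.7 | -19 14.8 -4.8 | -6 16.6 -1.9 |
```

Request:
arm_command --commands '[{"translation": [0, 0.116, -0.106], "dr": [0, 0, 0], "jaw": 1}, {"translation": [0, 0.125, -0.096], "dr": [0, 0, 0], "jaw": 1}, {"translation": [0, 0.132, -0.084], "dr": [0, 0, 0], "jaw": 1}, {"translation": [0, 0.139, -0.072], "dr": [0, 0, 0], "jaw": 1}]'

```text
time_s: 10.87
position: [0.5351, -0.1044, 0.1484]
tcp_rot: [[-0.996, 0.087, -0.0], [0.087, 0.996, -0.0], [0.0, -0.0, -1.0]]
force: [2.9, -1.1, -2.7]
opening: 0.171
```

Request:
arm_command --commands '[{"translation": [0, 0.145, -0.06], "dr": [0, 0, 0], "jaw": 1}, {"translation": [0, 0.15, -0.047], "dr": [0, 0, 0], "jaw": 1}, {"translation": [0, 0.153, -0.034], "dr": [0, 0, 0], "jaw": 1}]'

```text
time_s: 11.12
position: [0.5362, -0.0934, 0.152]
tcp_rot: [[-0.996, 0.087, -0.0], [0.087, 0.996, -0.001], [0.0, -0.001, -1.0]]
force: [2.4, -1.8, -2.4]
opening: 0.175
```

Request:
arm_command --commands '[{"translation": [0, 0.156, -0.02], "dr": [0, 0, 0], "jaw": 1}, {"translation": [0, 0.157, -0.007], "dr": [0, 0, 0], "jaw": 1}, {"translation": [0, 0.157, 0.007], "dr": [0, 0, 0], "jaw": 1}]'

```text
time_s: 11.37
position: [0.5373, -0.0816, 0.1525]
tcp_rot: [[-0.996, 0.087, 0.0], [0.087, 0.996, -0.001], [-0.0, -0.001, -1.0]]
force: [1.6, -2.5, 0.4]
opening: 0.172
```

Request:
arm_command --commands '[{"translation": [0, 0.156, 0.02], "dr": [0, 0, 0], "jaw": 1}, {"translation": [0, 0.153, 0.034], "dr": [0, 0, 0], "jaw": 1}, {"translation": [0, 0.15, 0.047], "dr": [0, 0, 0], "jaw": 1}]'

```text
time_s: 11.62
position: [0.5384, -0.07, 0.15]
tcp_rot: [[-0.996, 0.087, 0.0], [0.087, 0.996, -0.001], [-0.0, -0.0, -1.0]]
force: [2.2, -1.7, 1.4]
opening: 0.174
```

Request:
arm_command --commands '[{"translation": [0, 0.145, 0.06], "dr": [0, 0, 0], "jaw": 1}, {"translation": [0, 0.139, 0.072], "dr": [0, 0, 0], "jaw": 1}, {"translation": [0, 0.132, 0.084], "dr": [0, 0, 0], "jaw": 1}]'

```text
time_s: 11.87
position: [0.5394, -0.0596, 0.1445]
tcp_rot: [[-0.996, 0.087, 0.001], [0.087, 0.996, -0.0], [-0.001, -0.0, -1.0]]
force: [1.0, -2.5, 4.0]
opening: 0.175
```

Request:
arm_command --commands '[{"translation": [0, 0.125, 0.096], "dr": [0, 0, 0], "jaw": 1}, {"translation": [0, 0.116, 0.106], "dr": [0, 0, 0], "jaw": 1}, {"translation": [0, 0.106, 0.116], "dr": [0, 0, 0], "jaw": 1}]'

```text
time_s: 12.12
position: [0.5403, -0.0509, 0.1366]
tcp_rot: [[-0.996, 0.087, 0.001], [0.087, 0.996, -0.0], [-0.001, -0.0, -1.0]]
force: [0.7, -2.6, 5.6]
opening: 0.172
```

Request:
arm_command --commands '[{"translation": [0, 0.096, 0.125], "dr": [0, 0, 0], "jaw": 1}, {"translation": [0, 0.084, 0.132], "dr": [0, 0, 0], "jaw": 1}, {"translation": [0, 0.072, 0.139], "dr": [0, 0, 0], "jaw": 1}]'

```text
time_s: 12.37
position: [0.5408, -0.0447, 0.1268]
tcp_rot: [[-0.996, 0.087, 0.001], [0.087, 0.996, -0.0], [-0.001, -0.0, -1.0]]
force: [-0.4, -2.1, 7.9]
opening: 0.175
```

Request:
arm_command --commands '[{"translation": [0, 0.06, 0.145], "dr": [0, 0, 0], "jaw": 1}, {"translation": [0, 0.04, 0.12], "dr": [0, 0, 0], "jaw": 1}, {"translation": [0, 0, 0], "dr": [0, 0, 0], "jaw": 1}, {"translation": [0, 0, 0], "dr": [0, 0, 0], "jaw": 1}, {"translation": [0, 0, 0], "dr": [0, 0, 0], "jaw": 1}, {"translation": [0, 0, 0], "dr": [0, 0, 0], "jaw": 1}]'

```text
time_s: 12.87
position: [0.5411, -0.0421, 0.1198]
tcp_rot: [[-0.996, 0.087, 0.001], [0.087, 0.996, 0.0], [-0.001, 0.0, -1.0]]
force: [2.3, 0.2, 4.2]
opening: 0.174
```

```bash
python3 - <<'E'
import re
t=open('fit.py').read()
t=t[:t.rindex("for a,t,n")]+'''
import sys
E2=np.array([[.5362,-.0919,.152,5.6,15.3,5.2,1],[.5352,-.1034,.1486,3,13,11.1,1],[.5342,-.1139,.142,1.4,9.8,14.1,1],[.5351,-.1044,.1484,2.9,-1.1,-2.7,-1],[.5362,-.0934,.152,2.4,-1.8,-2.4,-1],[.5373,-.0816,.1525,1.6,-2.5,.4,-1],[.5384,-.07,.15,2.2,-1.7,1.4,-1],[.5394,-.0596,.1445,1,-2.5,4,-1],[.5403,-.0509,.1366,.7,-2.6,5.6,-1],[.5408,-.0447,.1268,-.4,-2.1,7.9,-1]])
D=np.r_[np.c_[D,np.ones(len(D))],E2]
def ang(D): return np.arctan2(-(s*D[:,0]+c*D[:,1]-y0),D[:,2]-z0)
th=ang(D);T=(s*D[:,3]+c*D[:,4])*np.cos(th)+D[:,5]*np.sin(th)
A=np.stack([D[:,6],np.sin(th),np.cos(th)],1);x,*_=np.linalg.lstsq(A,T,rcond=None)
print("both",x,"peak",np.degrees(np.arctan2(x[1],x[2])),"res",np.std(T-A@x))
print("rev T",[(round(a),round(b,1)) for a,b in zip(np.degrees(th[-7:]),T[-7:])])
from rig import read_state
q=read_state();print(q["time_s"],q["position"],q["force"],q["qvel"].__class__,"theta",np.degrees(ang(np.array([q["position"]]))))
'''
open('fit2.py','w').write(t)
E
python3 fit2.py
```

```text
axis -0.03803547927542718 0.10758040384292364 0.04504220460771293 res 0.00023708995158424478
T [9.01 2.21 7.01] amp 7.35 res 0.43
 peak at th= 17.5
T+|N| [ 9.24  2.26  7.08 -0.07] amp 7.43 res 0.41
 peak at th= 17.7
both [9.01765894 2.20006918 7.10769131] peak 17.19905241133305 res 0.44839455240443926
rev T [(25, np.float64(-1.9)), (11, np.float64(-2.0)), (-5, np.float64(-2.4)), (-20, np.float64(-1.9)), (-35, np.float64(-4.3)), (-50, np.float64(-5.9)), (-65, np.float64(-8.1))]
12.8667 [ 0.54106117 -0.04210017  0.11984141] [2.30732604 0.17259886 4.20054067] <class 'numpy.ndarray'> theta [-74.17315146]
```

Request:
arm_command --commands '[{"translation": [0, 0, 0], "dr": [0, 0, 0], "jaw": 1}, {"translation": [0, 0, 0], "dr": [0, 0, 0], "jaw": 1}, {"translation": [0, 0, 0], "dr": [0, 0, 0], "jaw": 1}, {"translation": [0, 0, 0], "dr": [0, 0, 0], "jaw": 1}, {"translation": [0, 0, 0], "dr": [0, 0, 0], "jaw": 1}, {"translation": [0, 0, 0], "dr": [0, 0, 0], "jaw": 1}]'

```text
time_s: 13.37
position: [0.541, -0.0422, 0.1199]
tcp_rot: [[-0.996, 0.087, 0.001], [0.087, 0.996, 0.0], [-0.001, 0.0, -1.0]]
force: [4.2, 2.0, 1.6]
opening: 0.173
```

```bash
python3 - <<'E'
from h import *
import cv2
p,d=capture("scene"); cv2.imwrite("pics/end.png",cv2.resize(p[100:320,180:480,::-1],None,fx=2.6,fy=2.6))
s=read_state();print(s["position"],s["force"],s["qvel"])
E
python3 fit2.py | tail -1
```

```text
[ 0.54104548 -0.042213    0.11987938] [5.18109431 2.68689484 2.20388826] [ 0.00585284  0.04752287 -0.04520251 -0.02944634 -0.02387388  0.06035389]
13.4167 [ 0.54104548 -0.042213    0.11987938] [5.18109431 2.68689484 2.20388826] <class 'numpy.ndarray'> theta [-74.08686121]
```

View pics/end.png

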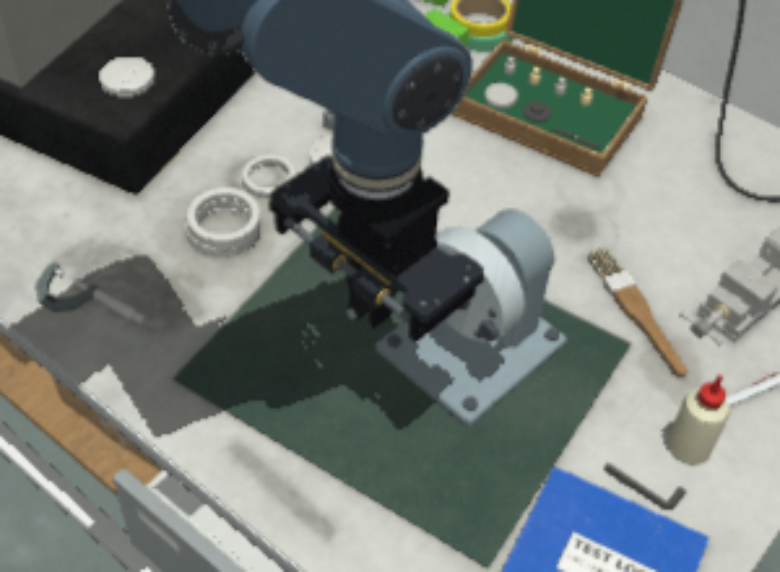

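The picture shows the gripper still holding the handle on the left. The counter boss is at lower right (490,328), which fits a handle angle of about -74°. The bystanders have not moved.

```bash
python3 -c "
from rig import *
print(hand_in())"
```

```text
the job is handed in; nothing more can be done
None
```

The heavy side should now be straight down: the rotor sits about 1–2° from where the force readings put it. The gripper still holds the handle and nothing is moving. The job was handed in after about 13.4 s; no verdict comes back.

- **Feeling for the heavy side:** I gripped the sleeve from above and turned the rotor clockwise, one full turn plus about 45°, reading the force roughly every 15°. The push along the circle was about 9.0 N plus a 7.4 N swing. It was hardest near a handle angle of +17° and easiest near 197°, which puts the heavy side straight down at about -73°.
- **Bringing it down:** I turned back to -74°, taking readings on the way. Both directions together put the hardest point at +17.2° (residual 0.45 N), against +17.5° from the clockwise turn alone.
- **Last checks:**
  - The handle was at -74.1° with joint speeds near zero and the opening at 0.173, so it is still gripped.
  - The residual force was about 6 N, mostly along the axis, and was still shifting by 1–3 N between the last readings. The handle itself moved only about 0.1°.
  - The measured circle had a 45.0 mm radius, as described.
  - The final picture showed the bystanders in place, and no check failed.

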